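# Open the filter box

## Robot

A 6-joint arm with a two-finger parallel gripper is mounted at the origin on a cart in front of the work surface, level with it; the furniture and walls round the work are solid. World frame = base frame: x ahead of the robot, y to its left, z up, the work surface at z = 0. Lengths are in m, angles in rad, forces in N, time in s.
With the tool pointing down it reaches from about 0.35 to 0.725 m from the base axis. Payload 6 kg.
Tool frame: the origin (TCP) lies midway between the tips of the shut fingers; the grasp point (between the pads) lies 19 mm behind it; z points along the fingers, y is the line along which they close (so a half turn about z gives the same grasp; the last joint's range is limited). The gripper opens to 85 mm and grips with 20 to 120 N. Pads are 22 mm wide; open, the fingers measure 114 mm over their backs; the gripper's body (76 mm by 85 mm) begins 54 mm behind the grasp point. The pads swing forward as they close: fully open they stand 13 mm farther back than shut.
Start: joints at [1.551, 0.04, 0.085, 0, -1.615, -0.334], TCP at [0.208, 0.563, 0.231] pointing down, gripper open.
Joint ranges: [-2.56, 2.56], [-1.29, 2.01], [-1.08, 1.49], [-3.29, 1.98], [-2.81, -0.18], [-2.99, 2.99]. Speed limits (rad/s): [2.57, 2.57, 3.01, 3.14, 3.14, 3.14].

## Interface

Orientations are given as a unit quaternion [x, y, z, w].
In Python, from workcell import ctrl, vision, order gives the robot as it stands.
- The arm moves only by the tool drive_tool, never from a script. Its argument "plan" is a list of rows, each a list of 7 numbers: the turn, a rotation vector about the tool's x, y, z in degrees, then the shift along the tool's x, y, z in mm, then the finger opening in mm, from 0 to 85.4. In form: [[wx, wy, wz, tx, ty, tz, fingers], ...]. A call has 1 to 12 rows; each row is the pose to reach, as a shift and turn from the pose commanded when the call began, along the tool's axes at that moment; what a row does not reach only later rows make up. A row lasts 1/12 s, in which the tool goes at most 41.7 mm and 7.16 degrees, less where a joint would pass 70% of its speed; a pose out of reach is approached as far as the arm can. A call with a gripper value outside its range is refused whole. The fingers move at their own pace and stop on an object; "newtons" is the grip in N (left out, the last holds). Time passes only in rows, so rows that repeat a pose let the fingers close. It gives the time, the measured TCP pose, the force, the opening and the grip force at its end, in the units of the state.
- ctrl.state(): the state, without advancing time (a new reading comes with each control period).
- vision.camera(name): name is "side" or "top"; returns a dict with "color" (400x640x3 uint8, red, green, blue), "range_z" (400x640 float32, m along the optical axis (not along the pixel's ray), 0 where there is no reading), "fx", "fy", "cx", "cy" (pixels), "position" and "orientation" of the camera in the world. Camera axes: x right, y up, looking along -z (the intrinsics and any distortion apply to the point x, -y, -z); pixel columns grow to the right and rows downward; lengths in m; the calibration is good to about 2 mm. A picture is of the moment at which its call begins.
- order.sign_off(): hands the job in; it is judged then, once.
The state is a dict: "time_s": time; "qpos": joint angles; "qvel": joint speeds; "effort": joint torques, N m; "ee_pos": TCP position; "eef_rot": TCP orientation; "wrist_force": force on the tool from outside, world axes, zero at the start; "ft_torque": the same for the moment, N m; "width": finger opening in m; "finger_force": force on a finger pad.
Only numpy, scipy, OpenCV 4.12 (cv2) and the standard library are available. Lean on these libraries where they do the work, as an engineer would, in place of code of your own. Each camera call takes 0.05 s, during which the arm holds its last target. There are 200 camera calls.

## Task

The low metal filter box at the left front of the bench is shut by a flat cover, which a black snap tab holds on its seat. Press the snap tab fully in with the fingertips, then push the cover by its upright rib off its seat and along the rails, until the filter is completely uncovered, and leave it lying flat on the ledge. Do not lift the cover and do not disturb the other things on the bench.

Things in the scene. Friction and masses are not known exactly. Their poses are not given: they have to be found in the camera images.
- filter_box: fixed grey filter box on the bench, 92 mm wide (y), from x = -46 to +130 mm, 62 mm high; origin on the bench under the seat's centre, z up, x = the way the cover slides open. Beyond the seat to +x lies the ledge, floor z = 50 mm, end stop 62 mm high. The filter is uncovered when the cover's centre is 62 mm or more along +x; the end stop halts it at 86 mm.
- seat (a point): centre of the seat, at (0, 0, 54) mm in the box's frame: a square opening 52 mm wide over a white pleated filter (z = 48). Runners along both sides (top z = 54) carry the cover, guide rails (top z = 62) leave it 2 mm each side, two corner stops at the -x end (each 14 mm into the width, top z = 62) leave the middle 48 mm open.
- cover: loose flat cover 72 x 72 x 10 mm, 110 to 205 g; origin at the centre of its underside, axes as the box's. Upright rib in the middle of its -x edge: 44 mm long (y), 10 mm thick, outer face flush with that edge, top 26 mm above the underside. Starts on the seat, its +x edge 3 mm from the tab, which blocks it.
- tab (a joint): how far the snap tab is pressed in, in m: 0 = out (it stands up 12 mm from the ledge and blocks the cover), 0.012 = fully in, flush with the ledge; it clears the cover from 0.008 on. It has no return spring: about 4 N moves it and it stays where pressed.
- tab_top (a point): centre of the top face of the snap tab, black with small ribs, 26 mm (x) by 30 mm (y); it stands in the ledge just beyond the cover's +x edge, at (52, 0, 62) mm in the box's frame when out, and sinks straight down when pressed.
- tape: roll of masking tape lying flat, 100 mm across, 25 mm high, loose; origin at the centre of its underside. Bystander.
- glue: small upright bottle, 40 mm across, 95 mm high, loose; origin at the centre of its underside. Bystander.
- tub: round plastic tub with a lid, 100 mm across, 73 mm high, loose; origin at the centre of its underside. Bystander.
There are look-alikes about, which are no part of the job. Leave any turquoise look-alike of the cover alone.

How it is judged:
By the outcome, as a careful person would: the job done as asked, in the order asked, and still so for the second after the job is handed in, with the robot touching nothing.
It also fails if it takes over 32 s, if anything falls off the work surface, if the arm or the gripper's body presses on something with over 40 N, if the wrist force passes 120 N, or if a joint passes its speed limit or range.

## Working session

There is one attempt and no reset: what is moved stays moved. The work goes in short steps, Python scripts to look and compute and a tool call to move; the robot and the scene stay as the last step left them, time stands still between calls to the robot, and variables do not carry over. Pictures are saved under pics/ and viewed, at most 10 in all, crops included, and the job is handed in when it is done.

Besides the shell and the picture viewer there is one more tool, called as name([rows], argument=value, ...), one row to a line, values as JSON. drive_tool: Moves the arm, as the interface text tells. Its arguments: {"type":"object","properties":{"plan":{"type":"array","items":{"type":"array","items":{"type":"number"}}},"newtons":{"type":"number"}},"required":["plan"]}

```bash
mkdir -p pics
cat > h.py <<'E'
import numpy as np, cv2
from scipy.spatial.transform import Rotation as R
from workcell import ctrl, vision, order
def cloud(c):
    z=c["range_z"]; v,u=np.mgrid[:z.shape[0],:z.shape[1]]
    p=np.stack([(u-c["cx"])/c["fx"]*z,-(v-c["cy"])/c["fy"]*z,-z],-1)
    return p@R.from_quat(c["orientation"]).as_matrix().T+np.array(c["position"])
E
python3 - <<'E'
from h import *
for n in("side","top"):
    c=vision.camera(n); cv2.imwrite(f"pics/{n}0.png",c["color"][...,::-1]); np.savez(f"{n}0.npz",P=cloud(c),C=c["color"])
    print({k:v for k,v in c.items() if k not in("color","range_z")}, (c["range_z"]>0).mean())
print(ctrl.state())
E
```

```text
{'fx': 377.2524295401702, 'fy': 377.2524295401702, 'cx': 323.77843417118777, 'cy': 197.44532616057364, 'position': array([0.58613372, 1.1569799 , 0.48831523]), 'orientation': array([0.01269865, 0.49599728, 0.86764032, 0.03202695])} 0.99602734375
{'fx': 390.6649390655883, 'fy': 390.6649390655883, 'cx': 318.7579474608967, 'cy': 198.06531271613255, 'position': array([0.42874865, 0.44447907, 0.93088951]), 'orientation': array([-0.05277524,  0.06728063,  0.71404729, -0.69485578])} 0.9961953125
{'time_s': 0.1, 'qpos': array([ 1.55068107e+00,  4.07396267e-02,  8.38861814e-02, -3.74205804e-04,
       -1.61555685e+00, -3.33709677e-01]), 'qvel': array([-0.00046748, -0.00021217,  0.00245761,  0.00188369, -0.00048505,
        0.00043662]), 'effort': array([-4.38184026e-03, -3.69347763e+01,  3.48281121e+01,  6.95162684e+00,
       -4.51017637e-03,  2.52332811e-06]), 'ee_pos': array([0.2077275 , 0.56255314, 0.23037883]), 'eef_rot': array([ 9.84392872e-01, -1.75982920e-01, -5.86138074e-05,  8.26275237e-04]), 'wrist_force': array([0.07879187, 0.28069726, 0.44578252]), 'ft_torque': array([0.01513966, 0.01204013, 0.01650801]), 'finger_force': 0.0, 'width': 0.08506238482848472}
```

View pics/top0.png

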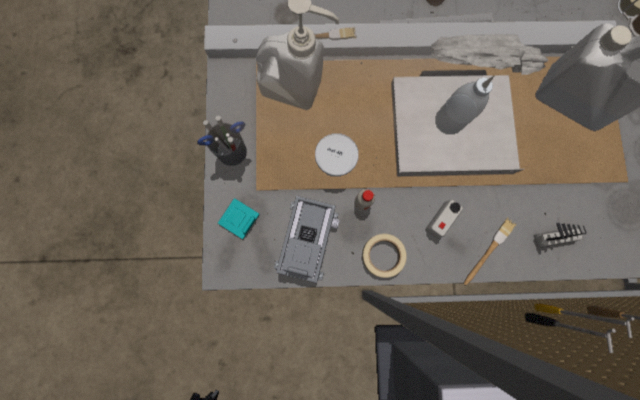

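View pics/side0.png

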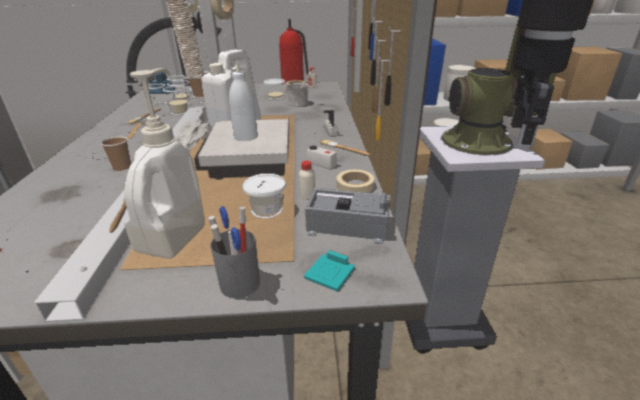

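The top view shows the grey box at about (308,238), its tab (black, 308,232) and the turquoise look-alike at (238,218). The side view shows the box at (348,213), the tab at (344,203), the rib end at (375,200) and the turquoise cover at (330,268). Next I'll crop in close.

Run:
```python
from h import *
a=np.load("top0.npz");b=np.load("side0.npz")
A=cv2.resize(a["C"][190:290,265:425],None,fx=5,fy=5,interpolation=3)[:, :800]
B=cv2.resize(b["C"][180:245,295:400],None,fx=7,fy=7,interpolation=3)
cv2.imwrite("pics/topc.png",A[...,::-1]);cv2.imwrite("pics/sidec.png",B[...,::-1])
for n,d,pts in(("top",a,[(308,232),(300,268),(316,210),(308,245),(337,155),(367,197),(385,256),(238,218)]),("side",b,[(344,203),(375,200),(330,268),(306,180)])):
    for u,v in pts: print(n,u,v,d["P"][v,u].round(4))
```

```text
top 308 232 [0.5018 0.4505 0.0619]
top 300 268 [0.4236 0.4698 0.0676]
top 316 210 [0.5519 0.4313 0.0529]
top 308 245 [0.4728 0.4512 0.0666]
top 337 155 [0.6734 0.3805 0.0752]
top 367 197 [0.572  0.3198 0.0932]
top 385 256 [ 4.453e-01  2.703e-01 -3.000e-04]
top 238 218 [0.5434 0.615  0.0122]
side 344 203 [0.4995 0.4674 0.0652]
side 375 200 [0.4306 0.4599 0.0647]
side 330 268 [0.5419 0.6139 0.0129]
side 306 180 [0.578  0.3345 0.0547]
```

View pics/topc.png

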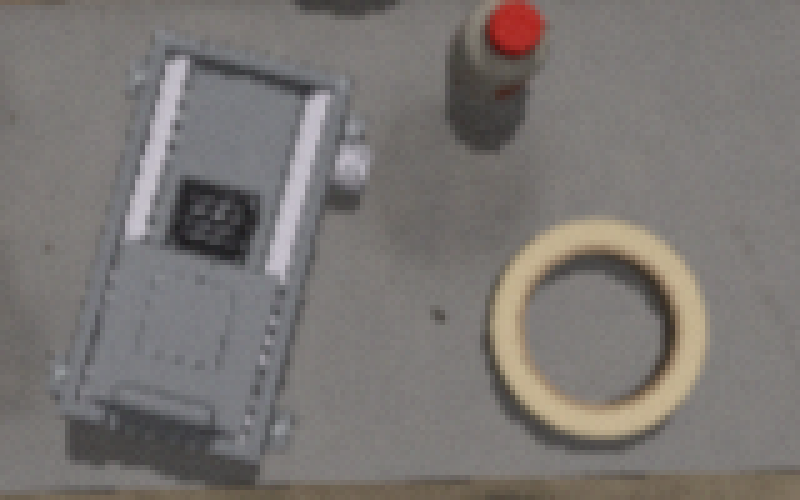

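View pics/sidec.png

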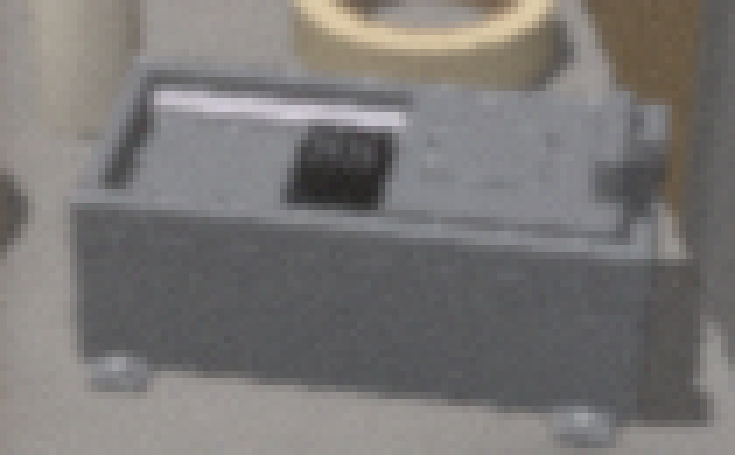

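The top crop shows the tab at (215,218), the plain grey cover, its rib at (160,405), and the rails. The ledge end is at the top, so the box's +x points away from the robot. The side crop confirms the tab is standing up and the rib is at the near end. The turquoise part is lying loose on the bench, so I won't touch it. Now for the box pose.

Run:
```python
from h import *
for n,(r0,r1,c0,c1) in(("top",(190,290,265,345)),("side",(175,250,295,400))):
    d=np.load(n+"0.npz");P=d["P"][r0:r1,c0:c1];C=d["C"][r0:r1,c0:c1]
    m=((P[...,2]>.046)&(P[...,2]<.075)&(P[...,1]>.37)).astype(np.uint8)
    m=cv2.morphologyEx(m,cv2.MORPH_OPEN,np.ones((7,7)))
    q=P[m>0][:,:2].astype(np.float32)*1000
    (c,s,a)=cv2.minAreaRect(q);print(n,"rect",c,s,a)
    k=(C.max(-1)<70)&(P[...,2]>.055)&(P[...,2]<.072)&(m>0)
    t=P[k]; print("tab",k.sum(),np.median(t,0),cv2.minAreaRect(t[:,:2].astype(np.float32)*1000))
    for lo,hi in((.06,.07),(.072,.09)):
        g=(P[...,2]>lo)&(P[...,2]<hi)&(P[...,1]>.37); print(lo,g.sum(),P[g].mean(0))
# box corners from crop by rays at z=.062
c=vision.camera("top");Rm=R.from_quat(c["orientation"]).as_matrix();o=c["position"]
for u,v in((155,38),(348,82),(62,412),(258,450),(106,385),(216,408)):
    u=265+u/5-.4;v=190+v/5-.4
    r=Rm@[(u-c["cx"])/c["fx"],-(v-c["cy"])/c["fy"],-1];print((o+r*(.062-o[2])/r[2]).round(4))
```

```text
top rect (487.273193359375, 456.27301025390625) (92.03021240234375, 175.38722229003906) 74.33038330078125
tab 136 [0.49766975 0.45187425 0.06285142] ((523.643798828125, 442.0560302734375), (46.4432487487793, 83.51327514648438), 74.47393035888672)
0.06 1852 [0.47020833 0.46086136 0.06425583]
0.072 98 [0.41723828 0.47572541 0.08022255]
side rect (489.0178527832031, 456.32269287109375) (95.6441421508789, 175.66354370117188) 74.28299713134766
tab 64 [0.50110694 0.46540876 0.06069838] ((499.5289611816406, 458.4444580078125), (24.204288482666016, 25.137401580810547), 74.0927505493164)
0.06 1127 [0.47684544 0.46714314 0.06367005]
0.072 63 [0.4200209  0.48148067 0.07929276]
[0.581  0.4766 0.062 ]
[0.5586 0.3902 0.062 ]
[0.4164 0.5202 0.062 ]
[0.3976 0.4352 0.062 ]
[0.4274 0.5009 0.062 ]
[0.4161 0.453  0.062 ]
```

drive_tool([
  [0,0,-1,20,0,5,60],
  [0,0,-2,50,0,15,40],
  [0,0,-3,80,0,25,20],
  [0,0,-4,110,0,35,0],
  [0,0,-4.6,145,1,45,0],
  [0,0,-4.6,180,1,55,0],
  [0,0,-4.6,215,1,65,0],
  [0,0,-4.6,250,2,80,0],
  [0,0,-4.6,280,2,90,0],
  [0,0,-4.6,300,2,100,0],
  [0,0,-4.6,309,2,110,0],
  [0,0,-4.6,309,2,120,0],
])

```text
time_s: 1.15
ee_pos: [0.4984, 0.4526, 0.1098]
eef_rot: [0.99, -0.138, -0.0, 0.001]
wrist_force: [0.1, 0.8, 0.9]
width: 0.0001
finger_force: 0.0
```

drive_tool([
  [0,0,0,0,0,10,0],
  [0,0,0,0,0,20,0],
  [0,0,0,0,0,20,0],
  [0,0,0,0,0,20,0],
])

```text
time_s: 1.48
ee_pos: [0.4959, 0.4543, 0.0908]
eef_rot: [0.991, -0.136, -0.0, 0.001]
wrist_force: [0.5, 0.8, 0.9]
width: -0.0001
finger_force: 0.0
```

Run:
```python
from h import *
A=vision.camera("top")["color"][170:290,250:400];B=vision.camera("side")["color"][130:250,280:430]
I=np.hstack([cv2.resize(x,(400,320),interpolation=3) for x in(A,B)])
cv2.imwrite("pics/t1.png",I[...,::-1]); s=ctrl.state();print(s["ee_pos"],R.from_quat(s["eef_rot"]).as_matrix().round(3),s["wrist_force"])
```

```text
[0.49669241 0.45465126 0.09233532] [[ 0.963 -0.269  0.001]
 [-0.269 -0.963  0.001]
 [ 0.001 -0.001 -1.   ]] [-0.19488908  0.41019337  0.1797243 ]
```

View pics/t1.png

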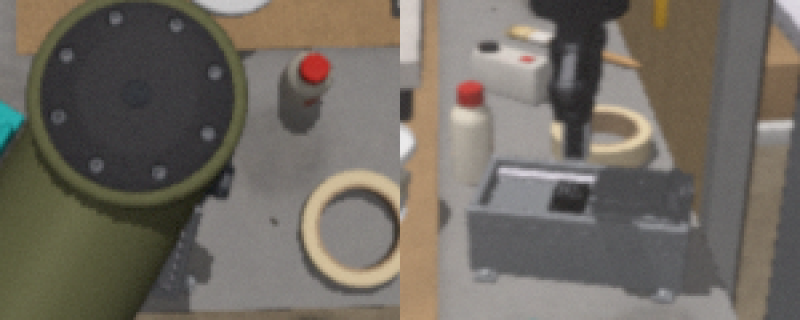

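The fingertips at (572,155) are straight above the tab at (570,195) in the side half of the picture. The top view is hidden by the arm. Pressing now.

drive_tool([
  [0,0,0,0,0,10,0],
  [0,0,0,0,0,20,0],
  [0,0,0,0,0,26,0],
  [0,0,0,0,0,29,0],
  [0,0,0,0,0,32,0],
  [0,0,0,0,0,34,0],
  [0,0,0,0,0,36,0],
  [0,0,0,0,0,38,0],
  [0,0,0,0,0,40,0],
  [0,0,0,0,0,40,0],
])

```text
time_s: 2.42
ee_pos: [0.4971, 0.4538, 0.051]
eef_rot: [0.991, -0.136, 0.0, 0.0]
wrist_force: [0.8, -0.8, 1.4]
width: -0.0003
finger_force: 0.5
```

drive_tool([
  [0,0,0,0,0,1,0],
  [0,0,0,0,0,1,0],
  [0,0,0,0,0,1,0],
])

```text
time_s: 2.67
ee_pos: [0.4972, 0.4539, 0.0502]
eef_rot: [0.991, -0.136, 0.0, -0.0]
wrist_force: [-1.0, -1.5, 2.9]
width: 0.0001
finger_force: 1.2
```

Keep pressing until it bottoms out with a clear force.

drive_tool([
  [0,0,0,0,0,1,0],
  [0,0,0,0,0,1,0],
  [0,0,0,0,0,1,0],
  [0,0,0,0,0,1,0],
])

```text
time_s: 3.0
ee_pos: [0.4972, 0.4539, 0.0502]
eef_rot: [0.991, -0.136, 0.0, -0.0]
wrist_force: [-3.4, -1.9, 6.9]
width: 0.0
finger_force: 3.2
```

drive_tool([
  [0,0,0,0,0,0.7,0],
  [0,0,0,0,0,0.7,0],
  [0,0,0,0,0,0.7,0],
])

```text
time_s: 3.25
ee_pos: [0.4972, 0.4539, 0.0502]
eef_rot: [0.991, -0.136, 0.0, -0.0]
wrist_force: [-4.6, -3.6, 9.4]
width: 0.0
finger_force: 4.5
```

The tab is bottomed out: z stays at 50.2 mm while the force rises. Next I'll lift and go behind the rib.

drive_tool([
  [0,0,0,0,0,-10,0],
  [0,0,0,0,0,-35,0],
  [0,0,0,0,0,-65,0],
  [0,0,0,-20,0,-75,0],
  [0,0,0,-50,0,-75,0],
  [0,0,0,-80,0,-75,0],
  [0,0,0,-105,0,-75,0],
  [0,0,0,-116,0,-75,0],
  [0,0,0,-116,0,-65,0],
  [0,0,0,-116,0,-60,0],
  [0,0,0,-116,0,-60,0],
])

```text
time_s: 4.17
ee_pos: [0.3854, 0.4843, 0.1063]
eef_rot: [0.991, -0.137, -0.001, 0.001]
wrist_force: [-0.1, -0.4, -0.8]
width: 0.0002
finger_force: 0.0
```

Run:
```python
from h import *
A=vision.camera("top")["color"][170:290,250:400];B=vision.camera("side")["color"][130:250,290:440]
I=np.hstack([cv2.resize(x,(400,320),interpolation=3) for x in(A,B)])
cv2.imwrite("pics/t2.png",I[...,::-1]); s=ctrl.state();print(s["ee_pos"],s["wrist_force"])
```

```text
[0.38613527 0.4845411  0.10771037] [-0.24764394 -0.73597733 -0.28462784]
```

View pics/t2.png

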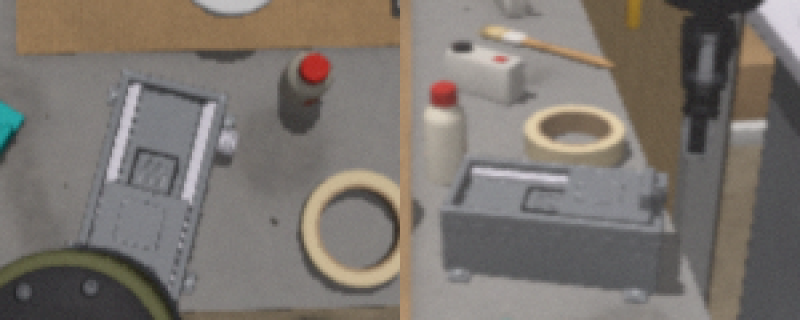

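The tab at (155,170) is flush with the ledge in the top half, and the fingers are clear behind the rib in the side half (695,140). I'll lower and push gently.

drive_tool([
  [0,0,0,0,0,15,0],
  [0,0,0,0,0,30,0],
  [0,0,0,0,0,40,0],
  [0,0,0,0,0,45,0],
  [0,0,0,0,0,45,0],
  [0,0,0,6,0,45,0],
  [0,0,0,11,0,45,0],
  [0,0,0,14,0,45,0],
  [0,0,0,17,0,45,0],
  [0,0,0,20,0,45,0],
  [0,0,0,23,0,45,0],
  [0,0,0,26,0,45,0],
])

```text
time_s: 5.27
ee_pos: [0.4104, 0.4786, 0.0641]
eef_rot: [0.991, -0.136, -0.0, -0.0]
wrist_force: [-3.4, 1.6, 2.7]
width: -0.0001
finger_force: 1.6
```

drive_tool([
  [0,0,0,4,0,0,0],
  [0,0,0,8,0,0,0],
  [0,0,0,12,0,0,0],
  [0,0,0,16,0,0,0],
  [0,0,0,20,0,0,0],
  [0,0,0,24,0,0,0],
  [0,0,0,28,0,0,0],
  [0,0,0,32,0,0,0],
  [0,0,0,36,0,0,0],
])

```text
time_s: 6.02
ee_pos: [0.4454, 0.4683, 0.0635]
eef_rot: [0.991, -0.136, -0.0, 0.0]
wrist_force: [-2.9, -0.3, 2.7]
width: 0.0002
finger_force: 1.4
```

Run:
```python
from h import *
A=vision.camera("top")["color"][170:290,250:400];B=vision.camera("side")["color"][130:250,290:440]
I=np.hstack([cv2.resize(x,(400,320),interpolation=3) for x in(A,B)])
cv2.imwrite("pics/t3.png",I[...,::-1]); s=ctrl.state();print(s["ee_pos"],s["wrist_force"])
```

```text
[0.44582081 0.46794344 0.06328851] [0.10101272 0.2345593  0.14490401]
```

View pics/t3.png

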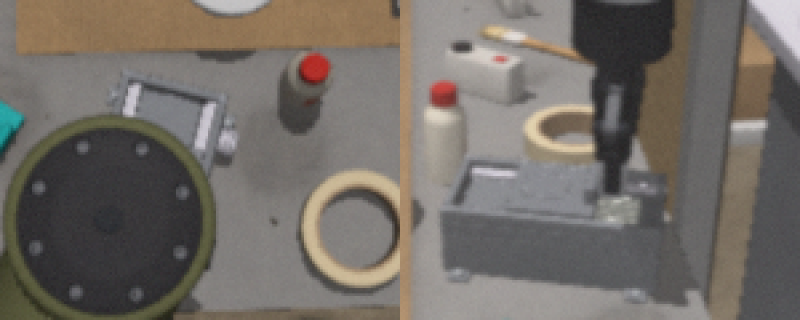

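The cover is sliding flat: the side half shows its face at (560,185) and white filter appearing at (618,208). I estimate its centre is about 46 mm along.

drive_tool([
  [0,0,0,4,0,0,0],
  [0,0,0,8,0,0,0],
  [0,0,0,12,0,0,0],
  [0,0,0,16,0,0,0],
  [0,0,0,20,0,0,0],
  [0,0,0,24,0,0,0],
  [0,0,0,28,0,0,0],
  [0,0,0,31,0,0,0],
  [0,0,0,33,0,0,0],
  [0,0,0,33,0,0,0],
])

```text
time_s: 6.95
ee_pos: [0.4774, 0.4593, 0.0636]
eef_rot: [0.991, -0.137, 0.0, 0.0]
wrist_force: [-0.2, 0.3, 0.3]
width: 0.0002
finger_force: 0.0
```

drive_tool([
  [0,0,0,-3,0,0,0],
  [0,0,0,-10,0,0,0],
  [0,0,0,-18,0,0,0],
  [0,0,0,-18,0,-15,0],
  [0,0,0,-18,0,-45,0],
  [0,0,0,-20,0,-80,0],
  [0,0,0,-40,0,-110,0],
  [0,0,0,-75,0,-120,0],
  [0,0,0,-110,0,-120,0],
  [0,0,0,-145,0,-120,0],
  [0,0,0,-165,0,-120,0],
  [0,0,0,-165,0,-120,0],
])

```text
time_s: 7.95
ee_pos: [0.3138, 0.5055, 0.1843]
eef_rot: [0.991, -0.134, -0.0, -0.001]
wrist_force: [0.2, 0.1, 0.1]
width: 0.0004
finger_force: 0.0
```

Run:
```python
from h import *
c=vision.camera("top");A=c["color"][170:290,250:400];B=vision.camera("side")["color"][130:250,290:440]
I=np.hstack([cv2.resize(x,(400,320),interpolation=3) for x in(A,B)])
cv2.imwrite("pics/t4.png",I[...,::-1]); s=ctrl.state();print(s["ee_pos"],s["wrist_force"])
P=cloud(c);x=np.array([.963,-.270]);y=np.array([.270,.963]);d=P[...,:2]-[.447,.4676];bx=d@x*1000;by=d@y*1000
for lo in range(-45,130,5):
    m=(abs(by)<18)&(bx>=lo)&(bx<lo+5); print(lo,m.sum(),(np.median(P[m][:,2])*1000).round(1) if m.any() else '',end='; ')
```

```text
[0.31656156 0.50461288 0.1840861 ] [ 0.63025561  0.24931352 -0.51408979]
-45 37 51.3; -40 39 51.0; -35 37 51.0; -30 36 50.6; -25 38 46.7; -20 34 47.5; -15 39 47.7; -10 35 47.6; -5 36 47.7; 0 37 47.0; 5 34 48.3; 10 38 47.3; 15 36 46.8; 20 36 47.1; 25 36 50.9; 30 37 51.2; 35 35 51.7; 40 52 79.6; 45 36 81.0; 50 28 65.4; 55 39 65.7; 60 35 65.0; 65 38 65.6; 70 37 65.8; 75 36 66.2; 80 39 66.8; 85 36 65.9; 90 35 66.0; 95 34 66.2; 100 36 65.1; 105 37 64.7; 110 21 63.8; 115 33 51.2; 120 47 59.3; 125 32 62.9;
```

View pics/t4.png

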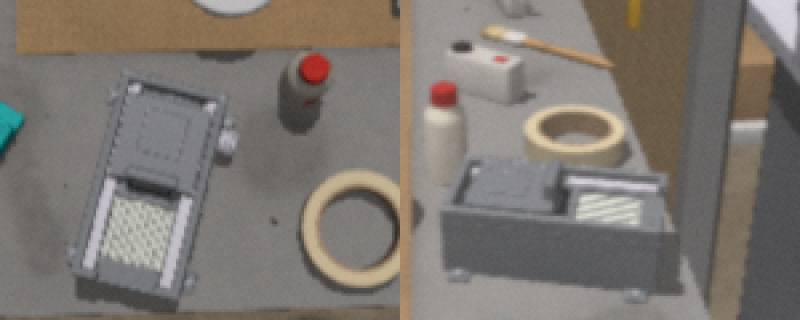

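The cover lies flat with its top at about 65 mm, spanning box x from about 41 to 113. That puts its centre near 78 mm, and the filter at (140,230) is fully uncovered. The bystanders haven't moved and the arm is clear.

```bash
python3 -c "
from workcell import order
print(order.sign_off())"
```

```text
the job is handed in; nothing more can be done
None
```

Job handed in: the snap tab is pressed fully in, the cover lies flat on the ledge about 78 mm along, the filter is fully uncovered, and the other things on the bench were left untouched.

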